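# Press a relay module onto the probes of a test jig and hold it

### The arm

A 6-joint arm with a two-finger parallel gripper is mounted at the origin on a cart in front of the work surface, level with it; the furniture and walls round the work are solid. World frame = base frame: x ahead of the robot, y to its left, z up, the work surface at z = 0. Lengths are in m, angles in rad, forces in N, time in s.
With the tool pointing down it reaches from about 0.375 to 0.9 m from the base axis. Payload 3.1 kg.
Tool frame: the origin (TCP) lies midway between the tips of the shut fingers; the grasp point (between the pads) lies 19 mm behind it (manip.pinch_z is the z of the grasp point in the tool frame, in m); z points along the fingers, y is the line along which they close (so a half turn about z gives the same grasp; the last joint's range is limited). The gripper opens to 87 mm and grips with 3 to 60 N. Pads are 19 mm wide; open, the fingers measure 117 mm over their backs; the gripper's body (75 mm by 190 mm) begins 51 mm behind the grasp point.
Start: joints at [1.036, 0.527, 1.433, -0, 1.181, -0.178], TCP at [0.218, 0.586, 0.223] pointing down, gripper open.
Joint ranges: [-3.08, 3.08], [-0.75, 2.2], [0.22, 2.44], [-1.43, 4.57], [0, 2.65], [-2.85, 2.85]. Speed limits (rad/s): [2.79, 2.79, 3.14, 3.14, 3.14, 3.14].

### API

Orientations are given as a rotation vector (axis times angle).
In Python, from station import sensors, vision, order, manip gives the robot as it stands.
- The arm moves only by the shell command python3 -m creep 'ROWS' [OPENING]. ROWS is text: rows parted by semicolons, each of 4 numbers parted by spaces: the shift along the world's x, y, z in mm, then the turn about the world's z in rad. A call has 1 to 12 rows; each row is the pose to reach, as a shift and turn from the pose commanded when the call began; what a row does not reach only later rows make up. A row lasts 1/8 s, in which the tool goes at most 62.5 mm and 10.7 degrees, less where a joint would pass 70% of its speed; a pose out of reach is approached as far as the arm can. A call with a gripper value outside its range is refused whole. OPENING is the opening, from 0 (shut) to 1 (fully open), set as the call begins (- or left out, the last holds). The fingers move at their own pace and stop on an object; the grip force is fixed at half the most. Time passes only in rows, so rows that repeat a pose let the fingers close. It gives the time, the measured TCP pose, the force, the opening and the grip force at its end, in the units of the state.
- sensors.get_state(): the state, without advancing time (a new reading comes with each control period).
- vision.read_camera(name): name is "scene" or "side" or "wrist"; returns a dict with "img" (420x560x3 uint8, red, green, blue), "depth" (420x560 float32, m along the optical axis (not along the pixel's ray), 0 where there is no reading), "fx", "fy", "cx", "cy" (pixels), "R" (3x3) and "t" (3): a world point X has camera coordinates R X + t; the wrist camera has in their place "mount" (4x4, takes a point from camera to tool coordinates, whose origin is the TCP and whose axes are the flange's). Camera axes: x right, y down, z forward; pixel columns grow to the right and rows downward; lengths in m; the calibration is good to about 2 mm. A picture is of the moment at which its call begins: read the wrist's pose just before it.
- order.job_done(): hands the job in; it is judged then, once.
Trained networks look in a picture, given as the dict that the camera call returned (one of the last four; its "shot" number tells which), for a name from the list of things; names that differ only in an ending like _2 or _b are one class to them, and where a whole thing is asked for, a point or a joint stands for the part that bears it (a point fixed in the world has none). Each returns a list of dicts, best first, with "p" (0 to 1); they miss things now and then, are a little off and sometimes report something else, mostly with a low value. They report only what shows in the picture. A call takes as long as a camera call. They do not tell look-alikes from the thing itself.
- vision.look_for(picture, label): "pixel" ([column, row] in pixels, amid what is visible of it).
- vision.cut_out(picture, label): "mask" (420x560 bool, what is visible of it) and "pixel" ([column, row] in pixels, amid what is visible of it).
- vision.spot_point(picture, label): "pixel" ([column, row] in pixels: a listed point, or the origin of a listed thing).
The state is a dict: "clock": time; "joint_pos": joint angles; "dq": joint speeds; "joint_torque": joint torques, N m; "tcp_pos": TCP position; "orientation": TCP orientation; "wrist_force": force on the tool from outside, world axes, zero at the start; "moment": the same for the moment, N m; "finger_gap": finger opening in m; "finger_force": force on a finger pad.
Only numpy, scipy, OpenCV 4.12 (cv2) and the standard library are available. Lean on these libraries where they do the work, as an engineer would, in place of code of your own. Each camera call takes 0.05 s, during which the arm holds its last target. There are 200 camera calls.

### The job

Test the relay module: lay it in the pocket of the jig's spring-mounted nest, the end with the screw terminals towards the jig's open front (away from the hinge), fully home and let go, then swing the pressure gate down over it. Press on the gate's front bar until the nest has gone down level with the aluminium deck round it - no deeper, the probes under it must not be crushed - and hold it there steadily for the two seconds of the test; finish while still pressing and holding it down, for the gate has no latch. Leave the other things on the mat where they lie.

Things in the scene. Friction and masses are not known exactly. Their poses are not given: they have to be found in the camera images.
- relay_module: the relay module to test: a flat circuit board 26 (x) x 50 (y) mm, 4 mm thick, with a box-shaped relay at one end and a block of screw terminals (24 mm wide, y = +13 to +23 mm, 14 mm high) at the other; about 40 g, lying flat. Origin: centre of the underside; y along its length towards the terminals, z up
- module_relay (a point): centre of the top face of the module's relay (module frame 0, -8.5, 19 mm). The relay is a box 16 mm wide (x), 19 mm long (y), with flat sides from 4 to 19 mm above the module's underside: grip it across its width
- module_terminals (a point): centre of the top of the module's screw-terminal block (module frame 0, +18, 14 mm)
- jig: the test jig, fixed: grey enclosure 190 (x) x 130 (y) mm, aluminium deck 50 mm above its underside, on a grey mat 3 mm thick (top at z = 0.003). Origin: centre of the underside; x runs from its open front to the hinge, z up. Nest centre at x = -15 mm, y = 0. Two hinge cheeks at x = +70, y = +-57 mm rise to 88 mm
- nest_floor (a point): centre of the floor of the nest's pocket, axes as the jig's. Pocket 53 (x) x 29 (y) mm, 4 mm deep, rim bevelled 2.5 mm. Seated, the module's origin is at this point, its length along the jig's x, terminals towards -x. The nest is a black plate 75 x 60 mm on springs, its top 4 mm above this floor and, unpressed, 5 mm above the deck
- nest (a joint): how far the nest is pressed down: 0 at rest, 0.005 m level with the deck (the working travel), hard stop at 0.009. Pressed on directly it needs about 4 N to start moving and 1.5 N more for each mm (about 11 N at 5 mm)
- gate (a joint): angle of the pressure gate: 0 when level (with the module in, the nest is then level with the deck), growing as it opens; it starts standing and leaning back, 1.7 to 1.9 rad, its top about 0.24 m up. A stiff hinge (0.16 N m) keeps the gate (150 g) wherever it is left. Coming down it meets the relay at about 0.065 rad; each further 0.013 rad pushes the nest 1 mm down
- gate_hinge (a point): middle of the gate's hinge axis, which runs along the jig's y, 82 mm above the jig's underside and 85 mm behind the nest's centre. The gate is an aluminium frame 100 mm wide, 8 mm thick (4 mm either side of the axis plane), reaching 151 mm from the axis; four rubber-tipped pusher rods stand up to 21 mm out of its inner side
- gate_pad (a point): centre of the outer (upper when closed) face of the rubber pad on the gate's front bar, where a hand presses: 140 mm from the hinge axis and 12 mm off the axis plane; pad 84 mm wide, 20 mm deep. About 5 N down on it holds the nest at its working travel; it moves 1.8 mm for each mm of the nest
- usb_stick: memory stick, 18 x 53 x 8 mm, lying on the mat; leave alone. Origin: centre of its underside
- coax_tee: metal coaxial T-adaptor, 29 x 26 x 14 mm, lying on the mat; leave alone. Origin: centre of its underside
- tweezers: tweezers, 123 mm long (y), lying on the mat to the left of the jig; leave alone. Origin: centre of its underside. Beyond them, on the higher bench to the robot's left, stands a fixed computer screen: its near right edge is at about x = 0.47, y = 0.38 m, from 0.22 to 0.53 m up; keep the arm clear of it when coming over from the left
- esd_brush: flat black brush, 134 mm long (y), 29 mm wide, 9 mm high, lying on the mat towards the right; leave alone. Origin: centre of its underside
- mouse: computer mouse, fixed, 116 x 62 x 37 mm, on the mat between the jig and the small things. Origin: centre of its underside
Mind the look-alikes: they are no part of the job. Of the things that look like the relay_module, the smaller one is meant.

How it is judged:
On the way, in this order (a step that is already met when the one before it is completed fails the run):
1. the module lies fully home in the nest's pocket, terminals to the front, and is let go (z of relay_module in the frame of nest_floor below 0.001 m and horizontal distance between relay_module and nest_floor below 0.003 m and x of module_terminals in the frame of nest_floor below -0.012 m and angle between the y axis of relay_module and the x axis of nest_floor, either way round below 0.1 rad and contact force between the fingers and relay_module below 0.1 N), for 0.2 s.
2. the gate is swung down over the module (value of joint gate below 0.12 rad).
3. the nest is held level with the deck for two seconds by pressing on the gate (value of joint nest between 0.0033 and 0.0067 m and contact force between gate and relay_module above 2 N), for 2 s.
At the end, for the whole second after the job is handed in: The module lies in the nest's pocket (within 3 mm of its middle, flat on its floor within 1 mm, terminals to the front); the robot presses the gate down on it and keeps the nest 5 mm down, level with the deck within 1.7 mm, and is still holding it so when the program ends and for the second after (all of step 3 and contact force between any of the fingers, the arm and gate above 1.5 N and z of relay_module in the frame of nest_floor below 0.001 m and horizontal distance between relay_module and nest_floor below 0.003 m and x of module_terminals in the frame of nest_floor below -0.012 m and angle between the y axis of relay_module and the x axis of nest_floor, either way round below 0.1 rad); the arm keeps its last pose, push and grip.
It fails at once if the nest is pressed more than 8 mm down (the probes are crushed) (value of joint nest above 0.008 m).
It fails at once if another thing on the mat is moved by more than 30 mm (distance of any of usb_stick, coax_tee, tweezers, esd_brush from where it was at the start of the episode above 0.03 m).
It also fails if it takes over 72 s, if anything falls off the work surface, if the arm or the gripper's body presses on something with over 40 N, if the wrist force passes 120 N, or if a joint passes its speed limit or range.

## Working session

There is one attempt and no reset: what is moved stays moved. The work goes in short steps, Python scripts to look and compute and a shell command to move; the robot and the scene stay as the last step left them, time stands still between calls to the robot, and variables do not carry over. Pictures are saved under pics/ and viewed, at most 10 in all, crops included, and the job is handed in when it is done.

```bash
mkdir -p pics; ls; cat > h.py <<'E'
import numpy as np, cv2
from station import sensors, vision, order, manip
from scipy.spatial.transform import Rotation as Ro
def pose():
    s=sensors.get_state(); T=np.eye(4); T[:3,:3]=Ro.from_rotvec(s["orientation"]).as_matrix(); T[:3,3]=s["tcp_pos"]; return T
def shot(n):
    T=pose(); p=vision.read_camera(n)
    if "mount" in p: M=T@np.array(p["mount"])
    else:
        M=np.eye(4); R=np.array(p["R"]); M[:3,:3]=R.T; M[:3,3]=-R.T@np.array(p["t"])
    p["M"]=M; return p
def world(p,u,v,d=None):
    if d is None:
        w=p["depth"][int(v)-1:int(v)+2,int(u)-1:int(u)+2]; w=w[w>0]; d=np.median(w) if len(w) else np.nan
    return (p["M"]@np.array([(u-p["cx"])/p["fx"]*d,(v-p["cy"])/p["fy"]*d,d,1]))[:3]
def cloud(p,mask=None):
    v,u=np.nonzero((p["depth"]>0)&(mask if mask is not None else True)); d=p["depth"][v,u]
    P=np.stack([(u-p["cx"])/p["fx"]*d,(v-p["cy"])/p["fy"]*d,d,np.ones_like(d)]); return (p["M"]@P)[:3].T,u,v
def save(p,f,crop=None,s=1):
    im=p["img"][:,:,::-1]
    if crop: im=im[crop[1]:crop[3],crop[0]:crop[2]]
    cv2.imwrite("pics/"+f,cv2.resize(im,None,fx=s,fy=s,interpolation=cv2.INTER_CUBIC))
E
python3 - <<'E'
from h import *
np.set_printoptions(precision=4,suppress=True)
print(sensors.get_state())
a=shot("scene"); b=shot("side")
cv2.imwrite("pics/a.png",cv2.resize(np.hstack([a["img"],b["img"]])[:,:,::-1],(800,300),interpolation=cv2.INTER_AREA))
save(a,"scene.png",None,1.4)
for n,p in(("scene",a),("side",b)):
    print(n,p["M"][:3,3])
    for l in["relay_module","module_relay","module_terminals","nest_floor","gate_hinge","gate_pad","jig","usb_stick","coax_tee","tweezers","esd_brush","mouse"]:
        for r in vision.spot_point(p,l)[:3]: print(l,round(r["p"],2),np.round(r["pixel"],1),world(p,*r["pixel"]))
save(b,"side.png",None,1.4)
E
```

```text
pics
{'clock': 0.0, 'joint_pos': array([ 1.0355,  0.5285,  1.4339,  0.    ,  1.1814, -0.1785]), 'dq': array([-0.0027, -0.0007, -0.0022,  0.0011, -0.0007, -0.0009]), 'joint_torque': array([ -0.0011, -44.0033, -17.6596,   0.0634,   0.0579,  -0.0002]), 'tcp_pos': array([0.2179, 0.585 , 0.2216]), 'orientation': array([-0.5573, -3.091 ,  0.0031]), 'wrist_force': array([ 0.9352, -0.2845,  0.0512]), 'moment': array([-0.0319, -0.0025, -0.0009]), 'finger_force': 0.0, 'finger_gap': 0.08704935611114097}
scene [ 0.2759 -0.5259  0.7571]
relay_module 0.86 [340.2 241.6] [ 0.6274 -0.1333  0.0259]
relay_module 0.75 [327.1 346.9] [ 0.483  -0.3124  0.0073]
relay_module 0.66 [326.5 336.4] [ 0.4883 -0.2994  0.0224]
module_relay 0.79 [326.6 335.1] [ 0.4896 -0.2976  0.0232]
module_relay 0.67 [336.8 237.5] [ 0.6256 -0.1219  0.0285]
module_terminals 0.79 [329.3 348.2] [ 0.483  -0.3186  0.0155]
module_terminals 0.66 [351.7 233.9] [ 0.6645 -0.1249  0.0204]
gate_hinge 0.59 [279.8 165.1] [0.6084 0.1149 0.0547]
gate_hinge 0.34 [249.6 183. ] [0.5166 0.0946 0.055 ]
gate_pad 0.71 [301.  113.5] [0.6399 0.0759 0.226 ]
[... 784 characters left out ...]
 -0.3277  0.0155]
module_terminals 0.68 [277.9 272.7] [ 0.491  -0.1458  0.0239]
nest_floor 0.73 [252.2 212.5] [0.5175 0.0999 0.0542]
gate_hinge 0.83 [281.8 195.8] [0.5999 0.0978 0.0898]
gate_pad 0.8 [298.6 147.6] [0.6417 0.091  0.2194]
jig 0.73 [258.2 232.7] [0.5056 0.0209 0.036 ]
usb_stick 0.66 [279.3 304. ] [ 0.4584 -0.2343  0.0121]
coax_tee 0.69 [256.9 231.2] [0.5023 0.0211 0.0408]
coax_tee 0.54 [330.7 293.5] [ 0.5762 -0.2307  0.0035]
coax_tee 0.23 [285.1 197.5] [0.6016 0.0794 0.0922]
tweezers 0.5 [228.5 196.5] [0.5183 0.3284 0.0067]
esd_brush 0.94 [382.3 287.3] [ 0.6828 -0.2611  0.0113]
esd_brush 0.37 [253.6 214.7] [0.5169 0.087  0.0537]
mouse 0.68 [275.7 273.1] [ 0.4861 -0.1454  0.0238]
```

View pics/scene.png

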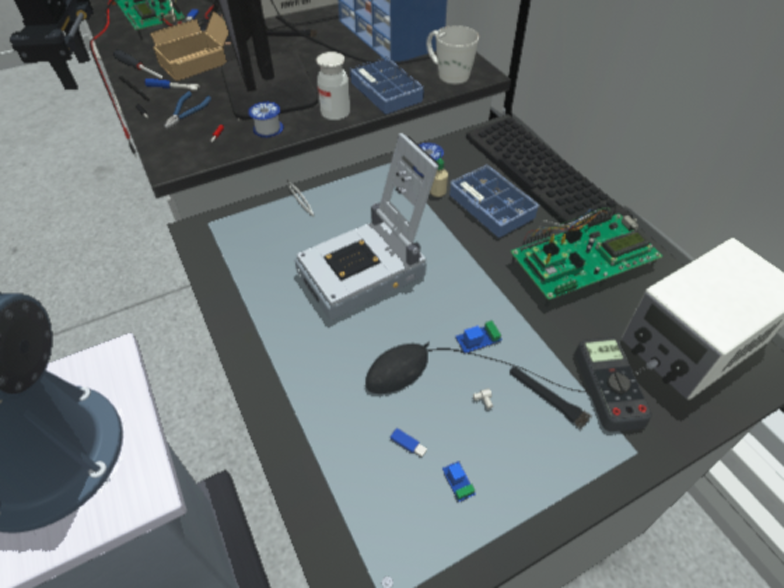

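View pics/side.png

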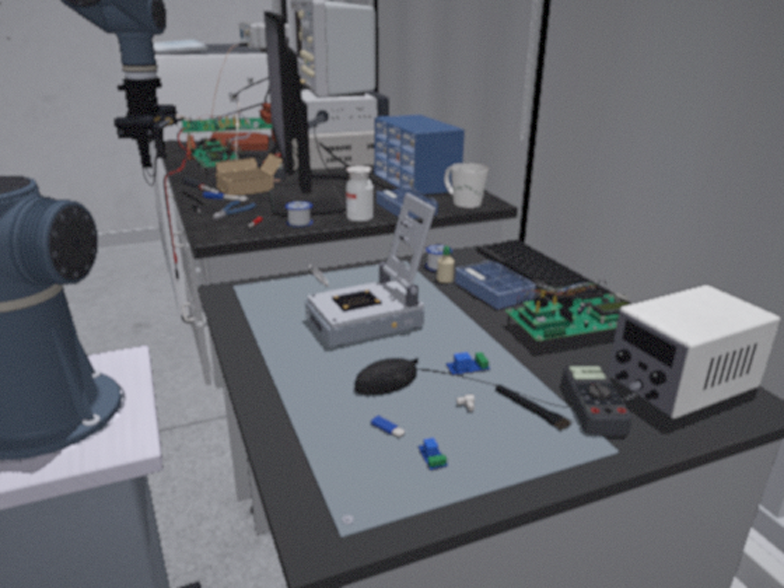

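The scene shows two relay modules. Module A is at scene pixel (340,241), has its relay top at about 28 mm and a spacing of about 39 mm between relay and terminals. Module B is at (327,340), with its top at 23 mm and a spacing of about 22 mm. B fits the 19 mm relay on a 3 mm mat and the expected 26.5 mm spacing. The blue memory stick at (291,316) is the other thing it could be confused with. I'll check sizes in a close crop and measure the jig.

```bash
python3 - <<'E'
from h import *
np.set_printoptions(precision=4,suppress=True)
ps=[shot("scene"),shot("side")]
cr=[]
for p in ps:
    C,u,v=cloud(p)
    for n,c in(("A",(0.64,-0.125)),("B",(0.486,-0.308))):
        m=(np.hypot(C[:,0]-c[0],C[:,1]-c[1])<0.05)
        I=p["img"][v,u].astype(int); blue=m&(I[:,2]>I[:,0]+60)&(I[:,2]>I[:,1]+40); green=m&(I[:,1]>I[:,0]+40)&(I[:,1]>I[:,2]+20)
        for nm,k in(("blue",blue),("green",green)):
            if k.sum()<5: print(n,nm,k.sum());continue
            zt=np.percentile(C[k,2],95); t=k&(C[:,2]>zt-0.003)
            print(n,nm,k.sum(),"ztop",zt,"top",t.sum(),C[t].mean(0),"all rect",cv2.minAreaRect(C[k][:,:2].astype(np.float32)*1000),"top rect",cv2.minAreaRect(C[t][:,:2].astype(np.float32)*1000))
    d=(abs(C[:,2]-0.053)<0.003)&(C[:,0]>.35)&(C[:,0]<.75)&(C[:,1]>-.08)&(C[:,1]<.2)
    # keep the 4 mm tall clusters
    print("deck",d.sum(),np.median(C[d],0),cv2.minAreaRect(C[d][:,:2].astype(np.float32)*1000),C[d,:2].min(0),C[d,:2].max(0))
    for r in vision.cut_out(p,"nest_floor")[:1]+vision.cut_out(p,"gate_pad")[:1]:
        P,_,_=cloud(p,r["mask"]); print("cut",r["p"],r["pixel"],len(P),P.min(0),P.max(0))
p=ps[0]
save(p,"A.png",(305,210,375,270),5); save(p,"B.png",(292,310,362,370),5)
cv2.imwrite("pics/AB.png",np.hstack([cv2.imread("pics/A.png"),cv2.imread("pics/B.png")]))
E
```

```text
A blue 319 ztop 0.030535553942044012 top 87 [ 0.6288 -0.1233  0.0296] all rect ((631.4295043945312, -117.97787475585938), (44.74143981933594, 50.06397247314453), 82.96139526367188) top rect ((629.0065307617188, -122.69833374023438), (21.36376953125, 25.30426597595215), 82.45365142822266)
A green 86 ztop 0.024234006999615226 top 56 [ 0.6631 -0.1276  0.0228] all rect ((663.3656005859375, -127.14009857177734), (32.614341735839844, 13.221476554870605), 82.86620330810547) top rect ((662.9909057617188, -127.11737823486328), (32.63777542114258, 12.523493766784668), 83.36112213134766)
B blue 249 ztop 0.02420499310704105 top 77 [ 0.4878 -0.2985  0.0232] all rect ((487.2099609375, -306.5101318359375), (49.17655563354492, 25.50872802734375), 85.71497344970703) top rect ((487.685791015625, -297.9990234375), (18.957157135009766, 15.962230682373047), 85.34683990478516)
B green 73 ztop 0.01906467396911069 top 58 [ 0.485  -0.3247  0.0178] all rect ((485.4696044921875, -324.6737976074219), (9.222760200500488, 24.010379791259766), 88.00498962402344) top rect ((485.4696044921875, -324.6737976074219), (
[... 1165 characters left out ...]
69921875, -300.2382507324219), (19.890579223632812, 15.907735824584961), 83.81986999511719)
B green 66 ztop 0.017921293825379908 top 43 [ 0.486  -0.327   0.0169] all rect ((485.63775634765625, -327.04718017578125), (10.235650062561035, 22.014949798583984), 86.2088623046875) top rect ((485.7394104003906, -326.2916564941406), (8.938749313354492, 21.438989639282227), 81.9905776977539)
deck 1219 [0.5278 0.0785 0.0539] ((535.063232421875, 86.43406677246094), (181.618408203125, 132.5194091796875), 3.9967880249023438) [0.4416 0.0173] [0.6298 0.1565]
cut 0.95 [251.5, 212.2] 371 [0.4785 0.0512 0.0509] [0.5563 0.1281 0.0623]
cut 0.96 [289.6, 171.6] 1136 [ 0.5927  0.0395 -0.0093] [0.8127 0.4183 0.2326]
```

View pics/AB.png

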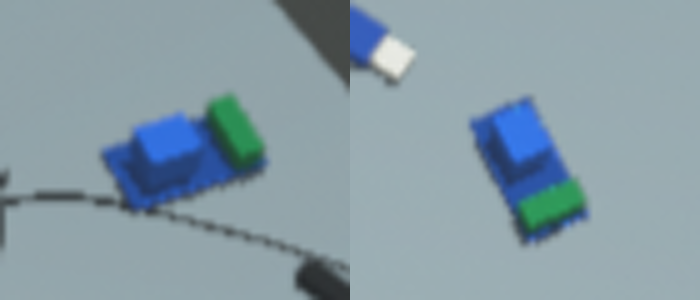

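B, at (327,340), is the one to use. Its relay top measures 19 x 16 mm and its terminals 24 mm wide, while A's relay is about 25 x 21 mm and its terminals 32 mm wide. B's relay is at (0.488,-0.2995), heading -95°, and the jig yaw is about 4.2°. Going over now.

```bash
python3 -m creep '20 -51 10 0; 41 -102 20 0; 62 -154 20 0; 82 -205 20 0; 97 -252 20 0; 112 -300 20 0; 127 -347 20 -0.15; 142 -395 20 -0.3; 157 -442 20 -0.45; 172 -490 20 -0.6; 187 -537 20 -0.75; 202 -585 20 -0.9'
python3 - <<'E'
from h import *
np.set_printoptions(precision=4,suppress=True)
p=shot("wrist"); save(p,"w1.png"); print(p["M"]); 
for l in["nest_floor","gate_hinge","gate_pad"]:
    for r in vision.spot_point(p,l)[:2]: print(l,round(r["p"],2),np.round(r["pixel"],1),world(p,*r["pixel"]))
E
python3 -m creep '10 -45 -5 -0.14; 20 -90 -10 -0.28; 30 -135 -15 -0.41; 42 -180 -20 -0.41; 52 -225 -30 -0.41; 60 -260 -50 -0.41; 68 -300 -70 -0.41; 68 -300 -70 -0.41'
python3 - <<'E'
from h import *
np.set_printoptions(precision=4,suppress=True)
s=sensors.get_state();print(s["tcp_pos"],s["joint_pos"])
p=shot("wrist"); save(p,"w2.png");C,u,v=cloud(p)
for l in["module_relay","module_terminals","relay_module"]:
    for r in vision.spot_point(p,l)[:2]: print(l,round(r["p"],2),np.round(r["pixel"],1),world(p,*r["pixel"]))
I=p["img"][v,u].astype(int);m=np.hypot(C[:,0]-.486,C[:,1]+.308)<.045
for k in(m&(I[:,2]>I[:,0]+60)&(I[:,2]>I[:,1]+40), m&(I[:,1]>I[:,0]+40)&(I[:,1]>I[:,2]+20)):
    if k.sum()<9: continue
    zt=np.percentile(C[k,2],95); t=k&(C[:,2]>zt-.003); print(zt,cv2.minAreaRect(C[t][:,:2].astype(np.float32)*1000),cv2.minAreaRect(C[k][:,:2].astype(np.float32)*1000))
E
```

```text
clock: 3.1
tcp_pos: [0.4208, -0.0011, 0.2429]
orientation: [1.853, 2.536, 0.001]
wrist_force: [0.9, -0.0, 0.6]
finger_gap: 0.0867
finger_force: 0.0
[[ 0.9528  0.2901  0.0893  0.3944]
 [ 0.3036 -0.9109 -0.2794  0.0771]
 [ 0.0003  0.2933 -0.956   0.4048]
 [ 0.      0.      0.      1.    ]]
nest_floor 0.92 [394.5 134.6] [0.5176 0.0922 0.0543]
gate_hinge 0.77 [479.4 160. ] [0.5959 0.0937 0.0897]
clock: 4.3
tcp_pos: [0.4886, -0.2996, 0.1709]
orientation: [-2.324, -2.111, 0.0]
wrist_force: [-0.1, 0.3, 0.1]
finger_gap: 0.0869
finger_force: 0.0
[ 0.4886 -0.2996  0.1709] [-0.7451  0.524   1.6151 -0.      1.0046 -0.6493]
module_relay 0.77 [278.2 191.6] [ 0.4829 -0.2936  0.0226]
module_terminals 0.7 [284.1 197. ] [ 0.4883 -0.3     0.0221]
module_terminals 0.63 [282.2 215.8] [ 0.4842 -0.3216  0.0167]
relay_module 0.96 [280.1 193.9] [ 0.4846 -0.2962  0.0225]
0.023054719946608893 ((485.3532409667969, -296.9244384765625), (18.840606689453125, 14.350876808166504), 84.80642700195312) ((484.7452087402344, -298.21307373046875), (35.347694396972656, 24.376787185668945), 85.03046417236328)
0.01768370390445957 ((482.3269348144531, -322.2591857910156), (7.979474067687988, 20.23490333557129), 85.65731048583984) ((482.3269348144531, -322.2591857910156), (7.979474067687988, 20.23490333557129), 85.65731048583984)
```

The wrist view confirms relay B at (0.486,-0.298), with its top at 23 mm. Descending to grip just above the board.

```bash
python3 -m creep '-2 2 -40 0.01; -2 2 -80 0.01; -2 2 -115 0.01; -2 2 -145 0.01; -2 2 -158 0.01; -2 2 -161 0.01; -2 2 -161 0.01'
python3 -m creep '0 0 0 0; 0 0 0 0; 0 0 0 0; 0 0 0 0; 0 0 0 0; 0 0 0 0' 0.05
```

```text
clock: 5.38
tcp_pos: [0.4869, -0.2976, 0.0126]
orientation: [2.313, 2.123, 0.0]
wrist_force: [0.7, -0.3, 0.2]
finger_gap: 0.0871
finger_force: 0.0
clock: 6.12
tcp_pos: [0.4862, -0.2973, 0.0115]
orientation: [-2.315, -2.124, -0.0]
wrist_force: [-0.1, -0.5, 0.1]
finger_gap: 0.0349
finger_force: 0.0
```

```bash
python3 -m creep '0 0 -1 0; 0 0 -1 0; 0 0 -1 0; 0 0 -1 0; 0 0 -1 0; 0 0 -1 0' 0.05
python3 -m creep '0 0 5 0; 0 0 30 0; 0 0 60 0; 0 0 90 0; 0 0 90 0; 0 0 90 0'
```

```text
clock: 6.88
tcp_pos: [0.4863, -0.2974, 0.0106]
orientation: [2.315, 2.124, -0.0]
wrist_force: [-0.1, -0.8, 0.4]
finger_gap: 0.0153
finger_force: 30.0
clock: 7.62
tcp_pos: [0.4858, -0.297, 0.1002]
orientation: [-2.314, -2.123, 0.0]
wrist_force: [0.1, -0.4, -1.1]
finger_gap: 0.015
finger_force: 30.0
```

The module is gripped (gap 15 mm, 30 N). Now I'll carry it to a point in front of the nest, turning by -1.41, and measure the nest and gate again from there.

```bash
python3 -m creep '-8 40 30 -0.17; -18 80 60 -0.34; -30 120 90 -0.51; -42 160 120 -0.68; -54 200 140 -0.85; -66 245 140 -1.02; -76 295 140 -1.19; -86 347 140 -1.36; -86 347 140 -1.41; -86 347 140 -1.41'
cat > m.py <<'E'
from h import *
np.set_printoptions(precision=4,suppress=True)
def meas(p,tag):
    for l in["nest_floor","gate_hinge","gate_pad","module_terminals"]:
        for r in vision.spot_point(p,l)[:1]: print(tag,l,round(r["p"],2),np.round(r["pixel"],1),world(p,*r["pixel"]))
    C,u,v=cloud(p); I=p["img"][v,u].astype(int)
    m=(abs(C[:,2]-.056)<.006)&(abs(C[:,0]-.5175)<.055)&(abs(C[:,1]-.09)<.05)&(I.max(1)<75)
    if m.sum()>20:
        im=np.zeros(p["depth"].shape,np.uint8); im[v[m],u[m]]=1; n,L,S,_=cv2.connectedComponentsWithStats(cv2.morphologyEx(im,cv2.MORPH_CLOSE,np.ones((5,5))))
        k=1+S[1:,4].argmax(); c=m&(L[v,u]==k); q=C[c]
        lo,hi=np.percentile(q[:,:2],[1,99],axis=0); print(tag,"nest black",c.sum(),cv2.minAreaRect(q[:,:2].astype(np.float32)*1000),"z",np.percentile(q[:,2],[5,50,90]),lo,hi)
    g=(C[:,2]>.13)&(C[:,2]<.26)&(abs(C[:,0]-.63)<.06)&(abs(C[:,1]-.09)<.08)
    for a in range(10,25):
        z=C[g&(abs(C[:,2]-a*.01)<.003)]
        if len(z)>15: print(tag,"gate z",a*.01,len(z),np.percentile(z[:,0],[5,25,50,90]),np.percentile(z[:,1],[2,98]))
E
python3 - <<'E'
from m import *
p=shot("wrist");print(p["M"][:3,3]); meas(p,"w"); save(p,"w3.png"); meas(shot("scene"),"sc"); meas(shot("side"),"sd")
E
```

```text
clock: 8.88
tcp_pos: [0.3993, 0.0504, 0.2396]
orientation: [-3.139, -0.122, 0.004]
wrist_force: [0.2, -0.1, -0.6]
finger_gap: 0.0153
finger_force: 30.0
[0.479  0.0575 0.4013]
w nest_floor 0.62 [256.   73.8] [0.5128 0.0872 0.0542]
w gate_pad 0.68 [508.6 154.3] [ 0.4497 -0.2225  0.0121]
w nest black 4211 ((514.745361328125, 89.2374267578125), (74.39662170410156, 58.70412826538086), 4.432178974151611) z [0.0533 0.0572 0.0588] [0.4781 0.0593] [0.5514 0.118 ]
sc nest_floor 0.88 [249.9 184.9] [0.5151 0.0898 0.0537]
sc gate_hinge 0.65 [281.9 162.2] [0.6    0.0878 0.0914]
sc gate_pad 0.8 [303.2 110.6] [0.6458 0.0771 0.2307]
sc module_terminals 0.92 [354.9 236.4] [ 0.6665 -0.1343  0.0211]
sc nest black 530 ((515.826904296875, 84.70854187011719), (73.00933074951172, 58.76336669921875), 5.02595329284668) z [0.0535 0.0572 0.06  ] [0.4799 0.0559] [0.5511 0.1136]
sc gate z 0.13 17 [0.6076 0.611  0.6138 0.6191] [0.0446 0.1404]
sc gate z 0.14 33 [0.6109 0.6121 0.6161 0.6206] [0.0447 0.1416]
sc gate z 0.15 35 [0.6135 0.6157 0.6199 0.6223] [0.044  0.1431]
sc gate z 0.16 72 [0.6161 0.6182 0.6204 0.624 
[... 812 characters left out ...]
371) z [0.054  0.0571 0.0594] [0.4813 0.0538] [0.5491 0.1065]
sd gate z 0.14 24 [0.6115 0.6133 0.6174 0.6226] [0.0421 0.1428]
sd gate z 0.15 28 [0.6146 0.6167 0.6197 0.6256] [0.0436 0.1437]
sd gate z 0.16 54 [0.6141 0.6196 0.622  0.6264] [0.0436 0.1409]
sd gate z 0.17 59 [0.6196 0.6223 0.6243 0.6288] [0.0439 0.1393]
sd gate z 0.18 42 [0.6237 0.6265 0.6285 0.6323] [0.0439 0.1373]
sd gate z 0.19 76 [0.6141 0.6239 0.6285 0.6335] [0.0463 0.1414]
sd gate z 0.2 27 [0.6285 0.6307 0.6342 0.6405] [0.0448 0.1434]
sd gate z 0.21 51 [0.6322 0.6349 0.6367 0.6413] [0.0448 0.1366]
sd gate z 0.22 59 [0.6357 0.6373 0.6399 0.6441] [0.0461 0.14  ]
sd gate z 0.23 64 [0.6384 0.6408 0.6428 0.6496] [0.0468 0.1404]
```

View pics/w3.png

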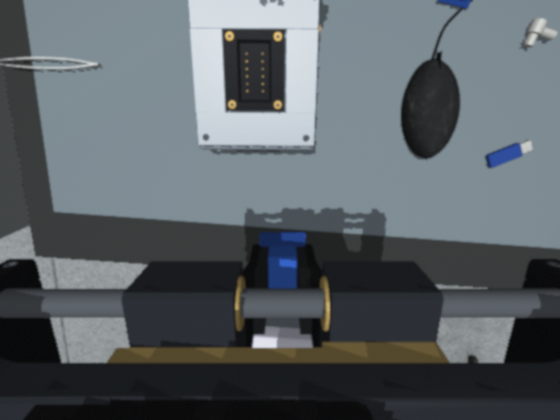

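The picture shows the nest at (254,70) in the jig, with the held module at (282,262). The nest centre measures about (0.515,0.089), yaw 0.077, top at 57–58 mm. Next I'll measure the held module in the tool frame, which also shows any bias in the wrist camera.

```bash
python3 - <<'E'
from m import *
T=pose();p=shot("wrist");C,u,v=cloud(p)
q=(np.linalg.inv(T)@np.c_[C,np.ones(len(C))].T)[:3].T*1000
I=p["img"][v,u].astype(int);k=(abs(q[:,2])<40)&(abs(q[:,0])<60)&(abs(q[:,1])<40)&(I[:,2]>I[:,0]+50)&(I[:,2]>I[:,1]+30)
print(T[:3,1],T[:3,0],k.sum())
b=q[k];print("z pct",np.percentile(b[:,2],[2,25,50,75,98]))
for z0 in range(-20,16,2):
    s=b[abs(b[:,2]-z0)<1.0]
    if len(s)>10: print(z0,len(s),"x",np.percentile(s[:,0],[2,50,98]),"y",np.percentile(s[:,1],[2,50,98]))
s=b[(b[:,2]>-2)]; print(cv2.minAreaRect(s[:,:2].astype(np.float32)))
t=b[(b[:,2]<-8)]; print(cv2.minAreaRect(t[:,:2].astype(np.float32)))
e=np.array([[x,b[(b[:,2]>-2)&(abs(b[:,1]-x)<1),0].max()] for x in range(-11,12,2) if ((b[:,2]>-2)&(abs(b[:,1]-x)<1)).any()]);print(e.T)
E
```

```text
[ 0.0746 -0.9972  0.    ] [0.9972 0.0746 0.0001] 1784
z pct [-13.1156 -11.9312 -10.7644   3.3021   4.6313]
-14 40 x [-9.5235  0.0277  5.2457] y [-8.5614 -3.8712  6.5937]
-12 805 x [-10.553   -1.5011   6.9802] y [-8.1754 -1.2217  6.2046]
-10 100 x [-10.0747   6.5222   7.433 ] y [-8.0871 -0.1619  6.1899]
-8 37 x [6.6104 7.0597 7.6338] y [-8.1641 -1.7634  5.7336]
-6 49 x [6.7218 7.0498 7.6824] y [-8.2429 -1.2271  5.2844]
-4 35 x [6.5318 7.0712 7.356 ] y [-8.3623 -1.232   5.5187]
-2 40 x [6.5572 7.0774 7.587 ] y [-7.4276 -1.51    5.5167]
0 36 x [6.4791 7.0574 7.4321] y [-8.485  -0.4001  5.6486]
2 114 x [ 6.6254  9.8874 14.5424] y [-11.3419  -0.396   10.2488]
4 508 x [ 6.7386 10.7168 14.6848] y [-13.2109  -0.6737  11.188 ]
6 11 x [ 7.7524 14.1717 14.4156] y [-6.9364  3.8647  9.3247]
((10.569950103759766, -0.9945573806762695), (25.69281768798828, 8.714303970336914), 88.9087142944336)
((-1.8668179512023926, -0.9690518379211426), (15.233577728271484, 19.026695251464844), 89.91551971435547)
[[-11.      -9.      -7.      -5.      -3.      -1.       1.       3.
    5.       7.       9.      11.    ]
 [ 14.7313  14.4848  14.2511  14.575   14.8238  14.6407  14.9554  14.9866
   14.7857  14.7393  14.8278  14.8717]]
```

The held module's origin is at (-10.6, -1.0) mm in the tool frame, with the underside 7.6 mm below the TCP. That puts the target TCP at about (0.5255,0.089). I'll hover there and look.

```bash
python3 -m creep '42 13 0 0; 84 26 0 0; 126 39 0 0; 126 39 -40 0; 126 39 -85 0; 126 39 -125 0; 126 39 -150 0; 126 39 -162 0; 126 39 -164 0; 126 39 -164 0; 126 39 -164 0'
python3 - <<'E'
from m import *
T=pose();p=shot("wrist");print(T[:3,3]);save(p,"w4.png",(120,60,440,300),2.4)
print(sensors.get_state()["wrist_force"])
E
```

```text
clock: 11.05
tcp_pos: [0.5271, 0.0886, 0.0776]
orientation: [3.139, 0.118, 0.004]
wrist_force: [0.2, -0.2, 0.5]
finger_gap: 0.0152
finger_force: 30.0
[0.5271 0.0886 0.0776]
[-0.3017 -0.059  -1.0553]
```

View pics/w4.png

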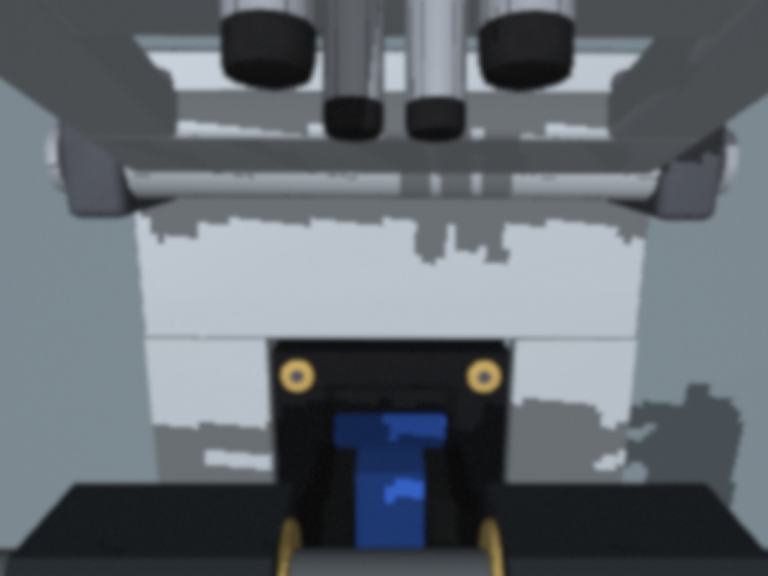

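The view shows the board end at crop (390,412) and the nest's rear edge at row 342, with its sides at 270 and 510. The alignment looks close, so I'll put numbers on it.

```bash
cat > rel.py <<'E'
from m import *
T=pose();p=shot("wrist");C,u,v=cloud(p)
q=(np.linalg.inv(T)@np.c_[C,np.ones(len(C))].T)[:3].T*1000
I=p["img"][v,u].astype(int); zt=(T[2,3]-.058)*1000   # tool z of nest top
bl=(I[:,2]>I[:,0]+40)&(I[:,2]>I[:,1]+25)&(abs(q[:,0])<30)&(abs(q[:,1])<25)
b=q[bl]; bt=b[(b[:,0]>8)]; print("TCP",T[:3,3],"board z",np.median(bt[:,2]),"end x",np.percentile(bt[:,0],[90,98]),"y",np.percentile(bt[:,1],[2,98]),"centre y",np.percentile(bt[:,1],[2,98]).mean())
# white deck vs black nest along pixel lines, intersect rays with nest-top plane z=.0575
g=p["img"].max(2)
def onplane(uu,vv,z):
    a=world(p,uu,vv,1.0)-p["M"][:3,3]; c=p["M"][:3,3]; X=c+a*(z-c[2])/a[2]; return (np.linalg.inv(T)@np.r_[X,1])[:3]*1000
ys=[];
for r in range(206,246,4):
    row=g[r]; L=[c for c in range(215,250) if row[c]>70 and row[c+2]<=70 and row[c+4]<50]; R=[c for c in range(310,350) if row[c]>70 and row[c-2]<=70 and row[c-4]<50]
    if L and R: a=onplane(L[-1]+1.5,r,.0575)[1]; d=onplane(R[0]-1.5+.5,r,.0575)[1]; ys.append((r,L[-1],R[0],a,d,(a+d)/2))
print("nest sides y",np.round(ys,1))
xs=[]
for c in range(245,325,8):
    col=g[:,c]; r=[k for k in range(190,215) if col[k]>70 and col[k+2]<=70]
    if r: xs.append((c,r[-1],onplane(c,r[-1]+1.5,.0575)[0]))
print("nest rear x",np.round(xs,1))
E
python3 rel.py
```

```text
TCP [0.527  0.0886 0.0776] board z 3.6635379998749693 end x [14.2363 14.731 ] y [-13.3393  11.3109] centre y -1.0142317587316727
nest sides y [[206.  232.  333.  -30.5  28.9  -0.8]
 [210.  248.  317.  -20.9  19.3  -0.8]
 [214.  249.  314.  -20.4  17.6  -1.4]
 [218.  249.  314.  -20.5  17.6  -1.4]
 [222.  248.  317.  -21.2  19.5  -0.8]
 [226.  233.  332.  -30.5  28.8  -0.8]
 [230.  233.  332.  -30.6  29.   -0.8]
 [234.  233.  332.  -30.7  29.1  -0.8]
 [238.  233.  332.  -30.8  29.2  -0.8]
 [242.  233.  331.  -30.9  28.7  -1.1]]
nest rear x [[245.  201.   27.5]
 [253.  201.   27.5]
 [261.  201.   27.5]
 [269.  201.   27.5]
 [277.  201.   27.5]
 [285.  201.   27.5]
 [293.  201.   27.5]
 [301.  201.   27.5]
 [309.  201.   27.5]
 [317.  201.   27.5]]
```

The module is centred sideways but about 1.6 mm too far towards the hinge. I'll correct that and lower it.

```bash
python3 -m creep '-1.6 0 0 0; -1.6 0 -4 0; -1.6 0 -8 0; -1.6 0 -11 0; -1.6 0 -13 0; -1.6 0 -14 0; -1.6 0 -14 0; -1.6 0 -14 0'
python3 rel.py | head -1
python3 -m creep '0 0 -1 0; 0 0 -2 0; 0 0 -2 0; 0 0 -2 0'
python3 rel.py
```

```text
clock: 12.15
tcp_pos: [0.5248, 0.0886, 0.0626]
orientation: [3.139, 0.117, 0.0]
wrist_force: [-0.3, 0.5, -0.9]
finger_gap: 0.0153
finger_force: 30.0
TCP [0.5248 0.0886 0.0626] board z 3.7451696640468586 end x [14.3051 14.7474] y [-13.358   11.7427] centre y -0.8076646587666314
clock: 12.7
tcp_pos: [0.5248, 0.0886, 0.0608]
orientation: [3.139, 0.118, 0.001]
wrist_force: [0.4, -0.3, 4.1]
finger_gap: 0.0153
finger_force: 30.0
TCP [0.5248 0.0886 0.0608] board z 3.648201108532187 end x [14.2179 14.6149] y [-13.1652  11.7319] centre y -0.7166456803856542
nest sides y [[206.  230.  334.  -28.9  26.7  -1.1]
 [210.  227.  337.  -30.6  28.4  -1.1]
 [214.  243.  323.  -21.9  20.8  -0.5]
 [218.  247.  318.  -19.8  18.1  -0.8]
 [222.  248.  317.  -19.3  17.7  -0.8]
 [226.  247.  318.  -19.9  18.3  -0.8]
 [230.  228.  337.  -30.6  29.   -0.8]
 [234.  228.  337.  -30.8  29.1  -0.8]
 [238.  229.  337.  -30.3  29.2  -0.5]
 [242.  228.  337.  -31.   29.4  -0.8]]
nest rear x [[245. 205.  30.]
 [253. 205.  30.]
 [261. 205.  30.]
 [269. 205.  30.]
 [277. 205.  30.]
 [285. 205.  30.]
 [293. 205.  30.]
 [301. 205.  30.]
 [309. 205.  30.]
 [317. 205.  30.]]
```

4 N of contact at an underside height of about 53 mm, which is floor level, so the module is in the pocket. Releasing and backing off.

```bash
python3 -m creep '0 0 0 0; 0 0 0 0; 0 0 0 0; 0 0 0 0; 0 0 0 0' 0.45
python3 -m creep '0 0 10 0; 0 0 30 0; 0 0 60 0; -5 0 100 0; -20 0 130 0; -45 0 150 0; -70 0 150 0; -70 0 150 0'
python3 - <<'E'
from m import *
p=shot("wrist");save(p,"w5.png",(160,60,400,240),3)
C,u,v=cloud(p);I=p["img"][v,u].astype(int);m=np.hypot(C[:,0]-.515,C[:,1]-.089)<.05
for n,k in(("blue",m&(I[:,2]>I[:,0]+40)&(I[:,2]>I[:,1]+25)),("green",m&(I[:,1]>I[:,0]+30)&(I[:,1]>I[:,2]+10))):
    if k.sum()<9: continue
    print(n,k.sum(),np.percentile(C[k,2],[5,25,50,90]))
    r=cv2.minAreaRect(C[k][:,:2].astype(np.float32)*1000); print(r)
    for lo,hi in((.052,.062),(.068,.08)):
        t=k&(C[:,2]>lo)&(C[:,2]<hi)
        if t.sum()>9: print(lo,t.sum(),"medz",np.median(C[t,2]),cv2.minAreaRect(C[t][:,:2].astype(np.float32)*1000))
        if n=="blue" and lo<.06 and t.sum()>9: # plane tilt of the board top
            A=np.c_[C[t,:2]-[.515,.089],np.ones(t.sum())]; print("board plane",np.linalg.lstsq(A,C[t,2],rcond=None)[0])
meas(p,"w")
E
```

```text
clock: 13.38
tcp_pos: [0.5246, 0.0886, 0.0605]
orientation: [-3.139, -0.117, 0.0]
wrist_force: [-1.0, -0.9, -0.2]
finger_gap: 0.0389
finger_force: 0.0
clock: 14.38
tcp_pos: [0.4529, 0.0889, 0.2113]
orientation: [-3.139, -0.118, 0.001]
wrist_force: [0.7, -0.0, -0.7]
finger_gap: 0.0394
finger_force: 0.0
blue 1184 [0.0544 0.0573 0.0582 0.0736]
((514.5762329101562, 89.14131164550781), (50.64299392700195, 27.947080612182617), 5.333079814910889)
0.052 833 medz 0.057664839620178876 ((514.5762329101562, 89.14131164550781), (50.64299392700195, 27.947080612182617), 5.333079814910889)
board plane [-0.0095 -0.0179  0.0575]
0.068 346 medz 0.07328885015185724 ((521.7330322265625, 88.95417022705078), (17.880659103393555, 14.775738716125488), 4.193059921264648)
green 260 [0.065  0.0671 0.0676 0.0686]
((496.481689453125, 87.02516174316406), (9.324593544006348, 24.590625762939453), 4.069793224334717)
0.068 80 medz 0.0684310632767581 ((496.2289733886719, 87.76392364501953), (8.571953773498535, 23.042051315307617), 4.175766468048096)
w nest_floor 0.7 [289.4 128.6] [0.5178 0.0883 0.0737]
w gate_hinge 0.95 [291.9  25.9] [0.5971 0.0932 0.0934]
w gate_pad 0.65 [285.9 113.8] [0.5305 0.0924 0.0574]
w module_terminals 0.62 [288.6 149. ] [0.4986 0.0874 0.0675]
w nest black 2951 ((515.1732177734375, 88.92999267578125), (73.72564697265625, 59.530086517333984), 4.0666704177856445) z [0.0547 0.0579 0.059 ] [0.4786 0.0592] [0.5514 0.119 ]
```

View pics/w5.png

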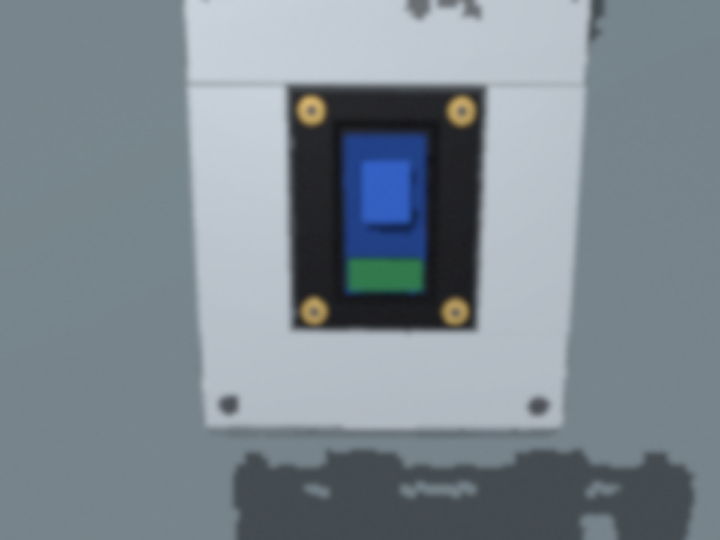

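The module is home: board centre (0.5146,0.0891) against nest centre (0.5152,0.0889), board top level with the nest top, terminals to the front, fingers clear. Before swinging the gate I'll check for tall things behind it and get the gate path.

```bash
python3 - <<'E'
from m import *
for n in("scene","side"):
    C,u,v=cloud(shot(n)); m=(C[:,0]>.66)&(C[:,0]<.85)&(C[:,1]>-.05)&(C[:,1]<.25)&(C[:,2]>.03)&(C[:,2]<.6)
    print(n,m.sum(),[ (a,round(float(C[m&(C[:,2]>a)][:,0].min()),3),int((m&(C[:,2]>a)).sum())) for a in(.05,.1,.15,.2,.3) if (m&(C[:,2]>a)).any()])
h=np.array([.5997,.0955]);ax=np.array([np.cos(.077),np.sin(.077)])
print(pose()[:3,3])
for th in[1.84,1.7,1.55,1.4,1.25,1.1,.95,.8,.65,.5,.35,.2,.1,.065,0]:
    x=-.14*np.cos(th)+.012*np.sin(th)+.0095; z=.085+.14*np.sin(th)+.012*np.cos(th); print(th,np.round(np.r_[h+x*ax,z],4))
E
python3 -m creep '0 0 45 0; 0 0 90 0; 45 2 95 0; 95 5 95 0; 145 8 95 0; 195 10 95 0; 245 12 95 0; 260 13 95 0; 260 13 95 0' 0
```

```text
scene 651 [(0.05, 0.758, 182)]
side 413 [(0.05, 0.758, 129)]
[0.4554 0.0885 0.2103]
1.84 [0.6578 0.1    0.2168]
1.7 [0.639  0.0985 0.2223]
1.55 [0.6182 0.0969 0.2252]
1.4 [0.5972 0.0953 0.225 ]
1.25 [0.5765 0.0937 0.2216]
1.1 [0.5565 0.0922 0.2152]
0.95 [0.5377 0.0907 0.2059]
0.8 [0.5205 0.0894 0.1938]
0.65 [0.5053 0.0882 0.1793]
0.5 [0.4924 0.0872 0.1627]
0.35 [0.4822 0.0864 0.1443]
0.2 [0.4747 0.0859 0.1246]
0.1 [0.4715 0.0856 0.1109]
0.065 [0.4707 0.0855 0.1061]
0 [0.4696 0.0855 0.097 ]
clock: 15.85
tcp_pos: [0.7155, 0.1014, 0.3037]
orientation: [-3.139, -0.117, 0.003]
wrist_force: [0.4, -0.3, -0.2]
finger_gap: 0.0005
finger_force: 0.0
```

```bash
python3 -m creep '0 0 -50 0; 0 0 -92 0; -20 -1 -94 0; -40 -2 -94 0; -57 -2 -92 0; -67 -3 -88 0; -77 -3 -86 0; -87 -4 -83 0; -97 -4 -81 0; -107 -5 -80 0; -118 -6 -80 0; -118 -6 -80 0'
python3 - <<'E'
from m import *
print(sensors.get_state()["wrist_force"])
p=shot("side");save(p,"s6.png",(180,90,360,260),3.3)
E
```

```text
clock: 17.35
tcp_pos: [0.5952, 0.0956, 0.2255]
orientation: [-3.139, -0.118, 0.003]
wrist_force: [-0.5, 0.5, 0.2]
finger_gap: 0.0002
finger_force: 0.0
[-0.5132  0.5216  0.2349]
```

View pics/s6.png

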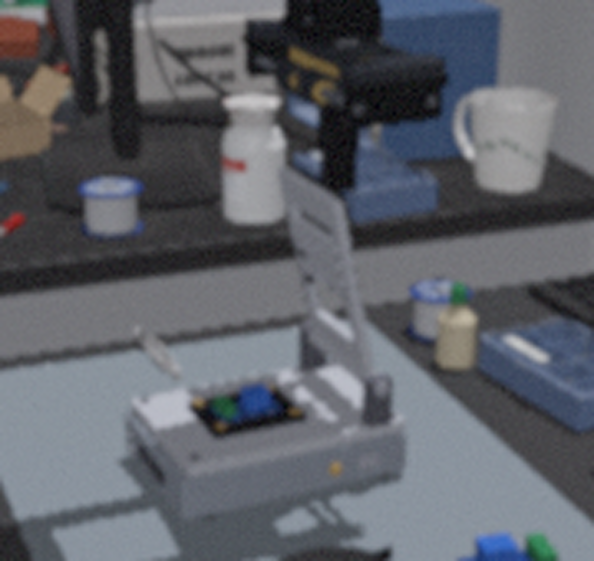

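The gate is following the finger and now leans forward: its top is at (300,170), with the finger behind it at (340,180). Continuing along the arc.

```bash
python3 -m creep '-10 -1 -1 0; -20 -2 -3 0; -30 -2 -6 0; -40 -3 -10 0; -50 -4 -14 0; -59 -5 -19 0; -68 -5 -25 0; -76 -6 -31 0; -84 -6 -38 0; -92 -7 -46 0; -99 -8 -54 0; -105 -8 -62 0'
python3 -m creep '-5 0 -9 0; -10 -1 -18 0; -14 -1 -28 0; -17 -1 -37 0; -17 -1 -37 0; -17 -1 -37 0'
python3 - <<'E'
from m import *
print(sensors.get_state()["wrist_force"])
p=shot("side");save(p,"s7.png",(180,90,360,260),3.3)
r=vision.spot_point(p,"gate_pad");print([(x["p"],x["pixel"],world(p,*x["pixel"])) for x in r[:2]])
C,u,v=cloud(p); m=(C[:,0]>.43)&(C[:,0]<.60)&(abs(C[:,1]-.09)<.06)&(C[:,2]>.082)&(C[:,2]<.16)
for a in np.arange(.44,.6,.01):
    t=m&(abs(C[:,0]-a)<.004)
    if t.sum()>5: print(round(a,2),t.sum(),np.percentile(C[t,2],[10,50,90]))
E
```

```text
clock: 18.9
tcp_pos: [0.4911, 0.0875, 0.1629]
orientation: [3.139, 0.117, -0.001]
wrist_force: [-0.5, -0.5, 0.5]
finger_gap: 0.0006
finger_force: 0.2
clock: 19.65
tcp_pos: [0.475, 0.0866, 0.1266]
orientation: [-3.139, -0.117, -0.001]
wrist_force: [0.4, 0.0, 0.5]
finger_gap: 0.0003
finger_force: 0.0
[0.4049 0.035  0.4825]
[(0.69, [234.8, 193.2], array([0.466 , 0.0777, 0.1256]))]
0.45 13 [0.1111 0.1145 0.1189]
0.46 93 [0.1134 0.1204 0.1258]
0.47 102 [0.1162 0.1283 0.155 ]
0.48 56 [0.1118 0.1324 0.1542]
0.49 59 [0.1053 0.1103 0.1415]
0.5 47 [0.106  0.1099 0.1118]
0.51 46 [0.1042 0.1078 0.1092]
0.52 53 [0.1024 0.1058 0.1071]
0.53 51 [0.1008 0.1044 0.1067]
0.54 28 [0.0981 0.1022 0.103 ]
0.55 26 [0.0954 0.0999 0.1009]
0.56 23 [0.0933 0.0974 0.0991]
0.57 38 [0.0897 0.0943 0.097 ]
0.58 47 [0.0931 0.0946 0.0958]
0.59 48 [0.0912 0.0923 0.0938]
```

View pics/s7.png

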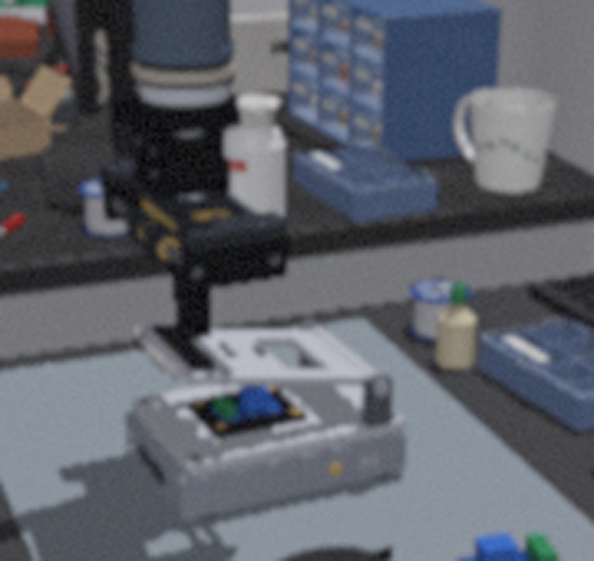

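The gate is nearly down (about 0.2 rad) with the finger on the pad at (195,345). Going on in small steps, watching the force.

```bash
R(){ grep -E 'tcp_pos|wrist_force'; }
python3 -m creep '-2 0 -5 0; -4 0 -10 0; -6 0 -14 0; -7 0 -16 0; -7 0 -16 0' | R
for i in 1; do python3 -m creep '-1 0 -1 0; -1 0 -2 0; -1 0 -2 0; -1 0 -2 0' | R; done
python3 -m creep '0 0 -1 0; -1 0 -2 0; -1 0 -2 0; -1 0 -2 0' | R
python3 -m creep '0 0 -1 0; -1 0 -2 0; -1 0 -2 0; -1 0 -2 0' | R
python3 -m creep '0 0 -1 0; 0 0 -2 0; 0 0 -2 0; 0 0 -2 0' | R
```

```text
tcp_pos: [0.4673, 0.0866, 0.1103]
wrist_force: [0.1, -0.1, -0.3]
tcp_pos: [0.4666, 0.0866, 0.1086]
wrist_force: [0.2, 0.5, 0.3]
tcp_pos: [0.4662, 0.0866, 0.1067]
wrist_force: [1.6, 0.0, 1.4]
tcp_pos: [0.4651, 0.0866, 0.1047]
wrist_force: [1.6, -0.2, 1.8]
tcp_pos: [0.4647, 0.0866, 0.1025]
wrist_force: [2.7, 0.7, 3.3]
```

Contact came at a TCP height of about 107 mm, so the level height should be about 97–98 mm.

```bash
R(){ grep -E 'clock|tcp_pos|wrist_force'; }
python3 -m creep '0 0 -1 0; 0 0 -2 0; 0 0 -2 0; 0 0 -2 0' | R
python3 -m creep '0 0 -1 0; 0 0 -2 0; 0 0 -2 0; 0 0 -2 0; 0 0 -2 0' | R
python3 - <<'E'
from m import *
f=[]
for n in("side","scene","side","scene"):
    p=shot(n); f.append(sensors.get_state()["wrist_force"]); C,u,v=cloud(p); I=p["img"][v,u].astype(int)
    J=np.array([[np.cos(.077),np.sin(.077)],[-np.sin(.077),np.cos(.077)]]); q=(C[:,:2]-[.515,.089])@J.T*1000
    dark=I.max(1)<80
    k=(abs(q[:,1])<29)&(abs(q[:,0])<36)&dark&(C[:,2]<.064)&(C[:,2]>.045)&~((abs(q[:,0])<28)&(abs(q[:,1])<16))
    d=((abs(q[:,0])<90)&(abs(q[:,1])<62)&((abs(q[:,1])>34)|(q[:,0]<-44)))&(q[:,0]>-75)&(I.min(1)>90)&(abs(C[:,2]-.053)<.005)
    gt=(q[:,0]>-30)&(q[:,0]<70)&(abs(q[:,1])<50)&(C[:,2]>.08)&(C[:,2]<.1)
    print(n,"nest",k.sum(),np.median(C[k,2]) if k.any() else 0,"deck",d.sum(),np.median(C[d,2]),"gate slope",np.polyfit(q[gt,0],C[gt,2]*1000,1) if gt.sum()>20 else 0)
    r=vision.spot_point(p,"gate_pad")[:1]; print([(x["p"],world(p,*x["pixel"])) for x in r])
print(np.array(f),sensors.get_state()["tcp_pos"])
save(p,"s8.png",(200,130,320,220),6)
E
```

```text
clock: 22.88
tcp_pos: [0.4645, 0.0866, 0.1005]
wrist_force: [2.2, -1.4, 4.1]
clock: 23.5
tcp_pos: [0.4643, 0.0866, 0.0985]
wrist_force: [0.9, -1.1, 4.3]
side nest 52 0.054264699310498266 deck 560 0.05394276571484241 gate slope [-0.0132 89.997 ]
[(0.82, array([0.4581, 0.0732, 0.0953]))]
scene nest 3 0.05146760224197722 deck 890 0.05412384471042503 gate slope [-0.0061 90.4572]
[(0.94, array([ 0.437 , -0.0043,  0.1872]))]
side nest 48 0.05455405992251877 deck 552 0.05389784183067098 gate slope [-0.0126 90.0889]
[(0.59, array([0.461 , 0.0772, 0.0985]))]
scene nest 2 0.05280970826238035 deck 887 0.054181001674131646 gate slope [-0.0082 90.4697]
[(0.8, array([0.4353, 0.0009, 0.186 ]))]
[[ 0.9171 -0.6696  4.6011]
 [ 1.2456 -1.6302  4.9702]
 [ 0.231  -1.2844  4.9421]
 [ 0.3421 -0.7891  5.3204]] [0.4644 0.0866 0.0985]
```

View pics/s8.png

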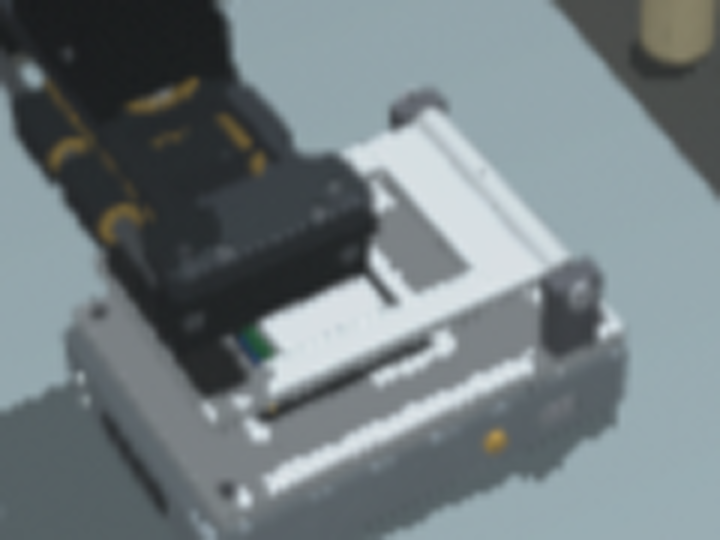

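The gate is level to within about 0.01 rad, the nest is about 0.5 mm above deck level, and the force is about 5 N. One more mm at the pad, then hold.

```bash
python3 -m creep '0 0 -0.5 0; 0 0 -1 0; 0 0 -1 0; 0 0 -1 0; 0 0 -1 0; 0 0 -1 0; 0 0 -1 0; 0 0 -1 0; 0 0 -1 0; 0 0 -1 0; 0 0 -1 0; 0 0 -1 0'
python3 -m creep '0 0 0 0; 0 0 0 0; 0 0 0 0; 0 0 0 0; 0 0 0 0; 0 0 0 0; 0 0 0 0; 0 0 0 0; 0 0 0 0; 0 0 0 0; 0 0 0 0; 0 0 0 0'
python3 -m creep '0 0 0 0; 0 0 0 0; 0 0 0 0; 0 0 0 0; 0 0 0 0; 0 0 0 0; 0 0 0 0; 0 0 0 0; 0 0 0 0; 0 0 0 0; 0 0 0 0; 0 0 0 0'
python3 - <<'E'
from m import *
for n in("side","side","side"):
    p=shot(n); C,u,v=cloud(p); I=p["img"][v,u].astype(int)
    J=np.array([[np.cos(.077),np.sin(.077)],[-np.sin(.077),np.cos(.077)]]); q=(C[:,:2]-[.515,.089])@J.T*1000
    k=(abs(q[:,1])<29)&(abs(q[:,0])<36)&(I.max(1)<80)&(C[:,2]<.064)&(C[:,2]>.045)&~((abs(q[:,0])<28)&(abs(q[:,1])<16))
    gt=(q[:,0]>-30)&(q[:,0]<70)&(abs(q[:,1])<50)&(C[:,2]>.08)&(C[:,2]<.1)
    print(k.sum(),np.median(C[k,2]),np.polyfit(q[gt,0],C[gt,2]*1000,1),sensors.get_state()["wrist_force"])
E
```

```text
clock: 25.4
tcp_pos: [0.4643, 0.0866, 0.0976]
orientation: [3.139, 0.118, -0.001]
wrist_force: [0.7, -1.8, 6.1]
finger_gap: 0.0003
finger_force: 2.9
clock: 26.9
tcp_pos: [0.4643, 0.0866, 0.0976]
orientation: [3.139, 0.118, -0.001]
wrist_force: [0.5, -1.5, 5.8]
finger_gap: 0.0003
finger_force: 2.9
clock: 28.4
tcp_pos: [0.4643, 0.0866, 0.0976]
orientation: [3.139, 0.118, -0.001]
wrist_force: [0.7, -1.8, 5.8]
finger_gap: 0.0003
finger_force: 2.9
51 0.053921094140761294 [-0.0089 89.5764] [ 0.3269 -1.2867  5.7205]
50 0.053991904860427375 [-0.0097 89.5575] [-0.0023 -2.1624  5.6142]
54 0.05359394599362921 [-0.0091 89.5266] [ 1.1029 -1.3374  5.2248]
```

The nest (53.9 mm) is level with the deck (53.9 mm) and has been held steadily for over 4 s at about 5.7 N. Handing in.

```bash
python3 -c "
from station import order
print(order.job_done())"
```

```text
the job is handed in; nothing more can be done
None
```

I laid the relay module in the nest, terminals to the front, swung the gate down over it, and handed the job in with the arm still pressing. By the last camera check the nest was level with the deck, held for over 4 s at about 5.7 N; the verdict was not shown.

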